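# Load a soldered badge into the board tester

### The arm

A 6-joint arm with a two-finger parallel gripper is mounted at the origin on the work surface. World frame = base frame: x ahead of the robot, y to its left, z up, the work surface at z = 0. Lengths are in mm, angles in rad, forces in N, time in s.
With the tool pointing down it reaches from about 375 to 975 mm from the base axis. Payload 3.8 kg.
Tool frame: the origin (TCP) lies at the very end of the fingers, on their centre line; the grasp point (between the pads) lies 19 mm behind it (robot.hold_point_z is the distance from the TCP to the grasp point, in mm); z points along the fingers, y is the line along which they close (so a half turn about z gives the same grasp; the last joint's range is limited). The gripper opens to 85 mm and grips with 20 to 120 N. Pads are 22 mm wide; open, the fingers measure 114 mm over their backs; the gripper's body (76 mm by 85 mm) begins 54 mm behind the grasp point. The pads swing forward as they close: fully open they stand 13 mm farther back than shut.
Start: joints at [-1.36, 0.264, 1.604, -0, 1.274, -0.037], TCP at [165.553, -654.378, 231.28] pointing down, gripper open.
Joint ranges: [-2.63, 2.63], [-0.94, 2.18], [0.31, 2.57], [-1.31, 4.45], [0, 2.66], [-2.55, 2.55]. Speed limits (rad/s): [2.57, 2.57, 3.14, 3.14, 3.14, 3.14].

### API

Orientations are given as [roll, pitch, yaw] about the fixed x, y, z axes, in that order (R = Rz(yaw) Ry(pitch) Rx(roll)).
In Python, from station import robot, cams gives the robot as it stands.
- The arm moves only by the tool send_rows, never from a script. Its argument "steps" is a list of rows, each a list of 7 numbers: the closure in counts, from 0 (fully open) to 255 (shut), then the shift along the world's x, y, z in cm, then the turn, a rotation vector about the world's x, y, z in degrees. A call has 1 to 12 rows; each row is the pose to reach, as a shift and turn from the pose commanded when the call began; what a row does not reach only later rows make up. A row lasts 1/10 s, in which the tool goes at most 50 mm and 8.59 degrees, less where a joint would pass 70% of its speed; a pose out of reach is approached as far as the arm can. A call with a gripper value outside its range is refused whole. The fingers move at their own pace and stop on an object; the grip force is fixed at half the most. Time passes only in rows, so rows that repeat a pose let the fingers close. It gives the time, the measured TCP pose, the force, the opening and the grip force at its end, in the units of the state.
- robot.get_state(): the state, without advancing time (a new reading comes with each control period).
- cams.read_camera(name): name is "scene" or "top" or "wrist"; returns a dict with "pixels" (420x560x3 uint8, blue, green, red), "z_map" (420x560 float32, mm along the optical axis (not along the pixel's ray), 0 where there is no reading), "fx", "fy", "cx", "cy" (pixels), "R" (3x3) and "t" (3): a world point X has camera coordinates R X + t. Camera axes: x right, y down, z forward; pixel columns grow to the right and rows downward; lengths in mm; the calibration is good to about 2 mm. A picture is of the moment at which its call begins.
- robot.job_done(): hands the job in; it is judged then, once.
The state is a dict: "time_s": time; "joint_pos": joint angles; "joint_velocities": joint speeds; "joint_efforts": joint torques, N m; "tool_pos": TCP position; "ee_rot": TCP orientation; "contact_force": force on the tool from outside, world axes, zero at the start; "wrist_torque": the same for the moment, N m; "gripper_width": opening from 0.0 (shut) to 1.0 (fully open); "gripper_force": force on a finger pad.
Only numpy, scipy, OpenCV 4.12 (cv2) and the standard library are available. Lean on these libraries where they do the work, as an engineer would, in place of code of your own. Each camera call takes 0.05 s, during which the arm holds its last target. There are 200 camera calls.

### The job

Put the finished badge board (the one with the black battery holder) into the tester: press the orange release so that the tray springs out, lay the board flat in the nest between the brass posts with its gold-contact tab towards the tester, then push the tray in until it clicks and stays shut, and leave it. Press and push gently, never harder than 24 N, because the latch is easily strained, and leave the other things on the bench where they are.

Things in the scene. Friction and masses are not known exactly. Their poses are not given: they have to be found in the camera images.
- badge_grip (a point): Centre of the black battery holder of the finished badge board, flat on the blue mat. Holder: box 26 x 20 x 8 mm (x, y, z), on top of the board's middle; grip it from above across y. The board is a green disc 56 mm wide, 2 mm thick; this point is 6 mm above its underside. x points to the board's gold-contact tab, z up. Two red LEDs 8 mm tall stand at x = -20, y = +-8 mm. About 30 g.
- badge_tab (a point): Middle of the outer edge of the badge board's tab (16 mm wide, gold contacts): 40 mm along x from badge_grip, 5 mm lower.
- nest (a point): On the tray, moves with it: where badge_grip lies when the board is seated flat on the black deck (6 mm above the deck, 32 mm above the table). x into the tester (the tab goes this way), z up. Six brass posts 4 mm tall, 5 mm thick, chamfered, leave the board 1.2 mm play: four 31.7 mm out at +-50 and +-130 degrees from x, two beside the tab (x 34, y +-11.7 mm). Under the tester's roof while shut.
- tester: Grey box 180 mm wide (y), 190 mm deep (x), 70 mm tall, fixed. Origin: foot of the middle of its front face; x inwards, z up. The tray slides out of its front towards -x; out, the nest's centre is 57 mm before the front face. The tray's deck is 90 mm wide; its front panel, 136 mm wide, 54 to 62 mm before the nest's centre, stands 26 mm above the deck (52 mm above the table).
- tray (a joint): How far the tray is out (m): fully 0.105; latched 0 to 0.006, set by an adjustable latch. A damped spring pushes it out (5 N shut, 2 N out), so unclicked it comes out again by itself. From 13 to 8 mm before latching the latch tooth is forced down (8 to 11 N, the release cap dips), then 6 N; in the last 2 mm the push climbs to 17 or 18 N, the tooth snaps up (click, cap up); past that 6 N more per mm (more when fast).
- push_grip (a point): Centre of the front face of the tray's black push grip (60 mm wide, 28 mm tall, 12 mm proud of the front panel), 32 mm above the table; moves with the tray. Push here along x (into the tester); z up. Latched, it is 26 to 32 mm before the tester's front face.
- release_top (a point): Centre of the top of the round orange release cap, 22 mm wide, 82 mm above the table, 12 mm above the tester's roof near its front right corner (seen from the robot); z up. Press straight down: 3 N to start, 0.5 N more per mm, plus some 1 N of friction; the tray is let go after 5 to 6 mm, hard stop at 10 mm (about 9 N). Springs back.
- bare_board: A bare green board of the same outline with nothing on it, flat on the blue mat; its origin is the centre of its underside. A bystander: leave it alone.
- half_board: A half-finished green board of the same outline with a green and a yellow LED and two tan resistors but no battery holder, flat on the blue mat; its origin is the centre of its underside. A bystander: leave it alone.
- spool: Orange spool of solder, 56 mm in diameter and 39 mm tall, standing on the mat; its origin is the centre of its underside. A bystander: leave it alone.
- tweezers: Steel tweezers, 115 mm long and 4 mm thick, lying along x on the mat; its origin is the centre of its underside. A bystander: leave it alone.
- pump: Blue solder sucker, 20 mm thick and about 200 mm long, lying on the bench right of the tester; its origin is the centre of its underside. A bystander: leave it alone.
- tip_cleaner: Steel cup of brass wool, 64 mm in diameter and 34 mm tall, right of the tester; its origin is the centre of its underside. A bystander: leave it alone.
- bottle: Clear bottle with a red cap, 64 mm in diameter and 190 mm tall, at the left; its origin is the centre of its underside. A bystander: leave it alone.
There are look-alikes about, which are no part of the job. What is shaped like the part that bears badge_grip but pink or white is not meant.

How it is judged:
By the outcome, as a careful person would: the job done as asked, in the order asked, and still so for the second after the job is handed in, with the robot touching nothing.
It also fails if it takes over 72 s, if anything falls off the work surface, if the arm or the gripper's body presses on something with over 40 N, if the wrist force passes 120 N, or if a joint passes its speed limit or range.

## Working session

There is one attempt and no reset: what is moved stays moved. The work goes in short steps, Python scripts to look and compute and a tool call to move; the robot and the scene stay as the last step left them, time stands still between calls to the robot, and variables do not carry over. Pictures are saved under pics/ and viewed, at most 10 in all, crops included, and the job is handed in when it is done.

Besides the shell and the picture viewer there is one more tool, called after "Request:" as name([rows], argument=value, ...), one row to a line, values as JSON. send_rows: Moves the arm, as the interface text tells. Its arguments: {"type":"object","properties":{"steps":{"type":"array"}},"required":["steps"]}

```bash
mkdir -p pics; cat > h.py <<'E'
import numpy as np, cv2
from station import robot, cams
def ray(c,u,v):
    d=c["R"].T@np.array([(u-c["cx"])/c["fx"],(v-c["cy"])/c["fy"],1.]); return -c["R"].T@c["t"],d
def plane(c,u,v,z):
    o,d=ray(c,u,v); return o+d*(z-o[2])/d[2]
def depth(c,u,v):
    o,d=ray(c,u,v); return o+d*c["z_map"][int(round(v)),int(round(u))]
def two(c1,p1,c2,p2):
    o1,d1=ray(c1,*p1);o2,d2=ray(c2,*p2)
    s=np.linalg.lstsq(np.c_[d1,-d2],o2-o1,rcond=None)[0]
    a,b=o1+s[0]*d1,o2+s[1]*d2; return (a+b)/2,np.linalg.norm(a-b)
def proj(c,X):
    p=c["R"]@np.array(X)+c["t"]; return c["fx"]*p[0]/p[2]+c["cx"],c["fy"]*p[1]/p[2]+c["cy"]
E
python3 - <<'E'
from h import *
s=robot.get_state();print(s)
im=[]
for n in("scene","top"):
    c=cams.read_camera(n);cv2.imwrite(f"pics/{n}0.png",c["pixels"]);print(n,-c["R"].T@c["t"],c["fx"])
E
```

```text
{'time_s': 0.0, 'joint_pos': array([-1.35986542e+00,  2.64744775e-01,  1.60535031e+00,  3.32809274e-05,
        1.27369701e+00, -3.68932383e-02]), 'joint_velocities': array([-8.73658016e-04,  7.49542057e-04, -6.93014918e-05,  2.23454638e-05,
        1.00406263e-03,  3.56846623e-04]), 'joint_efforts': array([ 1.45309219e-03, -5.15105152e+01, -3.67313075e+01,  1.88122772e-04,
        1.30208221e-02, -8.08070325e-06]), 'tool_pos': array([ 165.43736827, -653.67266344,  229.98045982]), 'ee_rot': array([-3.13939588e+00, -1.12905912e-04,  2.47814247e-01]), 'contact_force': array([-0.3994635 ,  1.183403  ,  0.45646599]), 'wrist_torque': array([-0.02889219,  0.0238077 ,  0.02083863]), 'gripper_force': 0.0, 'gripper_width': 1.0048319340158847}
scene [1018.76851445  816.27899533  892.72735341] 452.34774560472044
top [ 299.05224294   44.27503972 1254.30437772] 512.3536356380214
```

View pics/scene0.png

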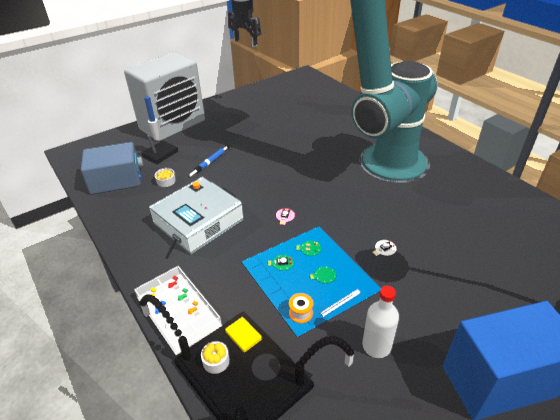

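View pics/top0.png

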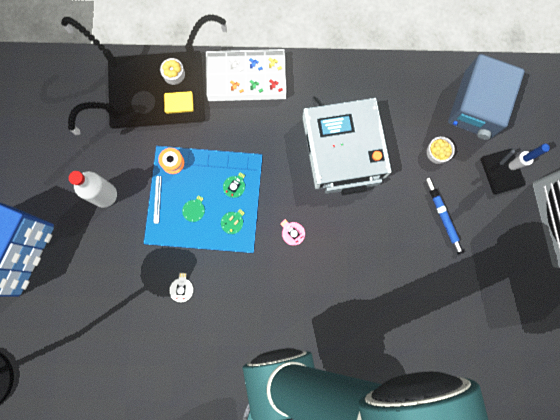

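Top view: the tester is at (346,142), its front faces the robot (down), and the release cap is at (377,156). Lookalikes for the badge are green with black holder (234,186), half-finished (232,222), bare (193,210), pink (293,233) and white (181,290). My choice is (234,186), which I'll check in a close crop.

```bash
python3 - <<'E'
from h import *
t=cams.read_camera("top");s=cams.read_camera("scene")
a=cv2.resize(t["pixels"][165:245,175:255],(400,400),interpolation=cv2.INTER_CUBIC)
b=cv2.resize(t["pixels"][90:200,295:405],(400,400),interpolation=cv2.INTER_CUBIC)
cv2.imwrite("pics/crop1.png",np.hstack([a,b]))
for n,p in dict(badge=(234,186),mat=(215,165),cap=(377,156),roof=(350,160),table=(280,200)).items(): print(n,depth(t,*p).round(1))
# orange cap in both views
for c,(x,y) in((t,(377,156)),(s,(196,185))):
    h=cv2.cvtColor(c["pixels"],cv2.COLOR_BGR2HSV)
    m=cv2.inRange(h,(5,150,120),(22,255,255));w=np.zeros_like(m);w[y-12:y+12,x-12:x+12]=1
    M=cv2.moments(m*w,True);print("cap",M["m00"],M["m10"]/M["m00"],M["m01"]/M["m00"])
    X=plane(c,M["m10"]/M["m00"],M["m01"]/M["m00"],82);print(X.round(1))
# tester roof by depth points
vv,uu=np.mgrid[85:200,295:400]
P=np.array([depth(t,u,v) for u,v in zip(uu.ravel(),vv.ravel())])
k=(P[:,2]>64)&(P[:,2]<76);r=cv2.minAreaRect(P[k][:,:2].astype(np.float32));print(r,cv2.boxPoints(r),np.median(P[k][:,2]))
# badge
h=cv2.cvtColor(t["pixels"],cv2.COLOR_BGR2HSV)
g=cv2.inRange(h,(40,80,60),(85,255,255));w=np.zeros_like(g);w[170:203,217:251]=255;g&=w
c=max(cv2.findContours(g,0,1)[0],key=cv2.contourArea);print(cv2.minEnclosingCircle(c))
E
```

```text
badge [567.6 150.2  12.9]
mat [623.3 200.7   1.3]
cap [ 630.6 -191.2   85.7]
roof [ 625.4 -130.3   64.8]
table [537.   35.7  -0.8]
cap 31.0 376.16129032258067 155.4516129032258
[ 633.  -189.9   82. ]
cap 34.0 195.88235294117646 185.64705882352942
[ 638.4 -182.1   82. ]
((673.7383422851562, -122.48119354248047), (192.13433837890625, 181.1844482421875), 10.449446678161621) [[ 562.83386    -50.81491  ]
 [ 595.69495   -228.99449  ]
 [ 784.6428    -194.14748  ]
 [ 751.78174    -15.9678955]] 68.99298970477685
((234.3155975341797, 183.96099853515625), 13.243119239807129)
```

View pics/crop1.png

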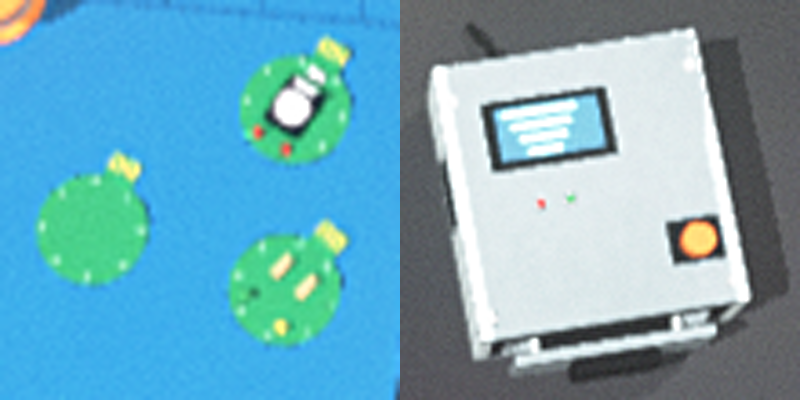

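The crop confirms it: the board at (234,186) has the black holder with a silver cell and two red LEDs, with its tab up-right. Next I move above the release with the fingers shut and look with the wrist camera.

Request:
send_rows([
  [255,46,46,0,0,0,0],
  [255,46,46,0,0,0,0],
  [255,46,46,0,0,0,0],
  [255,46,46,0,0,0,0],
  [255,46,46,0,0,0,0],
  [255,46,46,0,0,0,0],
  [255,46,46,0,0,0,0],
  [255,46,46,0,0,0,0],
  [255,46,46,0,0,0,0],
  [255,46,46,0,0,0,0],
  [255,46,46,0,0,0,0],
  [255,46,46,0,0,0,0],
])

```text
time_s: 1.4
tool_pos: [590.9, -228.4, 231.2]
ee_rot: [3.141, 0.0, 0.248]
contact_force: [0.7, -0.2, 0.1]
gripper_width: 0.003
gripper_force: 0.0
```

Request:
send_rows([
  [255,4.8,4.8,0,0,0,0],
  [255,4.8,4.8,0,0,0,0],
  [255,4.8,4.8,0,0,0,0],
  [255,4.8,4.8,0,0,0,0],
])

```text
time_s: 1.8
tool_pos: [637.2, -182.4, 230.8]
ee_rot: [3.142, 0.002, 0.249]
contact_force: [-1.0, 0.6, -0.4]
gripper_width: 0.003
gripper_force: 0.0
```

```bash
python3 - <<'E'
from h import *
s=robot.get_state();print(s["time_s"],s["tool_pos"],s["ee_rot"],s["gripper_width"])
c=cams.read_camera("wrist");cv2.imwrite("pics/w1.png",c["pixels"]);print(-c["R"].T@c["t"],c["R"][2],c["fx"],proj(c,(633,-188,82)))
E
```

```text
1.8 [ 637.23679964 -182.36085878  230.7925802 ] [3.14152218e+00 1.50851022e-03 2.48555783e-01] 0.0029343757162556823
[ 712.05691141 -164.3616604   373.4440831 ] [-0.2936076  -0.07432704 -0.95303204] 314.66593774374934 (np.float64(282.04916882869423), np.float64(195.95751708259434))
```

View pics/w1.png

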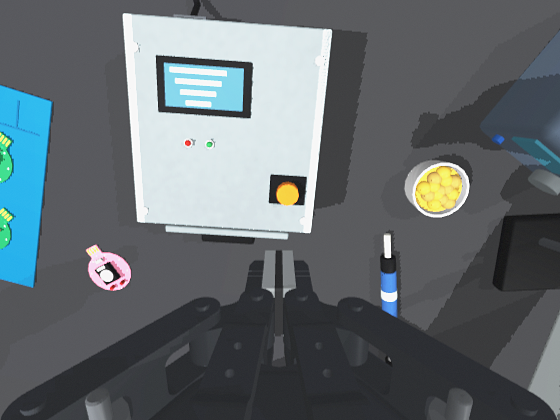

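Wrist view: the cap is at (287,193), and the roof's front edge runs from (138,220) to (311,233), with the shut tray panel below it. I'll triangulate the cap and the roof's front edge.

```bash
python3 - <<'E'
from h import *
w=cams.read_camera("wrist");t=cams.read_camera("top");s=cams.read_camera("scene")
def orange(c,x,y,r):
    h=cv2.cvtColor(c["pixels"],cv2.COLOR_BGR2HSV);m=cv2.inRange(h,(5,150,100),(22,255,255));q=np.zeros_like(m);q[y-r:y+r,x-r:x+r]=1
    cn=max(cv2.findContours(m*q,0,1)[0],key=cv2.contourArea);return cv2.minEnclosingCircle(cn)
a=orange(w,287,193,18);b=orange(t,377,156,12);d=orange(s,196,185,9);print(a,b,d)
print(two(w,a[0],t,b[0]),two(w,a[0],s,d[0]),depth(w,287,191),plane(w,*a[0],82))
for p in((138,220),(311,233),(330,30),(124,14)):print(plane(w,*p,70).round(1))
print([depth(w,*p).round(1) for p in((200,200),(200,120),(228,235),(230,240))])
E
```

```text
Traceback (most recent call last):
ValueError: max() iterable argument is empty
```

```bash
python3 - <<'E'
from h import *
w=cams.read_camera("wrist");t=cams.read_camera("top");s=cams.read_camera("scene")
h=cv2.cvtColor(w["pixels"],cv2.COLOR_BGR2HSV);m=cv2.inRange(h,(5,150,100),(22,255,255));m[:, :265]=0;m[:,310:]=0;m[:170]=0;m[215:]=0
a=cv2.minEnclosingCircle(max(cv2.findContours(m,0,1)[0],key=cv2.contourArea));print(a)
print(two(w,a[0],t,(376.5,155.5)),two(w,a[0],s,(196,185)),depth(w,287,191),plane(w,*a[0],82))
for p in((138,220),(311,233),(330,30),(124,14)):print(plane(w,*p,70).round(1))
print([depth(w,*p).round(1) for p in((200,200),(200,120),(228,235),(230,240))])
E
```

```text
((286.2727355957031, 192.63636779785156), 12.087924003601074)
(array([ 634.93755762, -192.63034163,   74.52278576]), np.float64(0.7881286067800886)) (array([ 634.30248884, -192.83067256,   75.29933966]), np.float64(1.4621680537068147)) [ 638.45284886 -192.62538318   81.80528939] [ 636.75894451 -192.33889253   82.        ]
[568.3 -52.9  70. ]
[ 597.8 -229.3   70. ]
[ 783.2 -193.6   70. ]
[752.1 -20.3  70. ]
[array([ 605.5, -111.3,   71.2]), array([682. , -97.8,  70.3]), array([ 566.5, -144.8,   52.3]), array([ 558.2, -147.7,   45.9])]
```

Request:
send_rows([
  [255,0,-1.0,-5,0,0,0],
  [255,0,-1.0,-10,0,0,0],
  [255,0,-1.0,-13.5,0,0,0],
  [255,0,-1.0,-14.3,0,0,0],
  [255,0,-1.0,-14.6,0,0,0],
  [255,0,-1.0,-14.8,0,0,0],
  [255,0,-1.0,-15.0,0,0,0],
  [255,0,-1.0,-15.2,0,0,0],
])

```text
time_s: 2.95
tool_pos: [639.7, -192.7, 81.9]
ee_rot: [3.139, -0.004, 0.248]
contact_force: [1.5, -0.3, 2.9]
gripper_width: 0.0
gripper_force: 1.8
```

Request:
send_rows([
  [255,0,0,-0.15,0,0,0],
  [255,0,0,-0.3,0,0,0],
  [255,0,0,-0.4,0,0,0],
  [255,0,0,-0.5,0,0,0],
  [255,0,0,-0.5,0,0,0],
])

```text
time_s: 3.45
tool_pos: [639.6, -192.6, 75.7]
ee_rot: [3.139, -0.003, 0.248]
contact_force: [2.9, -1.5, 4.7]
gripper_width: -0.001
gripper_force: 2.9
```

Request:
send_rows([
  [255,0,0,-0.1,0,0,0],
  [255,0,0,-0.15,0,0,0],
  [255,0,0,-0.15,0,0,0],
  [255,0,0,-0.15,0,0,0],
])

```text
time_s: 3.85
tool_pos: [639.6, -192.6, 74.4]
ee_rot: [3.139, -0.003, 0.248]
contact_force: [2.5, -0.3, 5.5]
gripper_width: -0.001
gripper_force: 3.2
```

```bash
python3 - <<'E'
from h import *
print(robot.get_state()["tool_pos"])
w=cams.read_camera("wrist");cv2.imwrite("pics/w2.png",w["pixels"]);s=cams.read_camera("scene");cv2.imwrite("pics/s2.png",cv2.resize(s["pixels"][160:270,130:270],(700,550)))
E
```

```text
[ 639.63683847 -192.60953464   74.4036395 ]
```

View pics/s2.png

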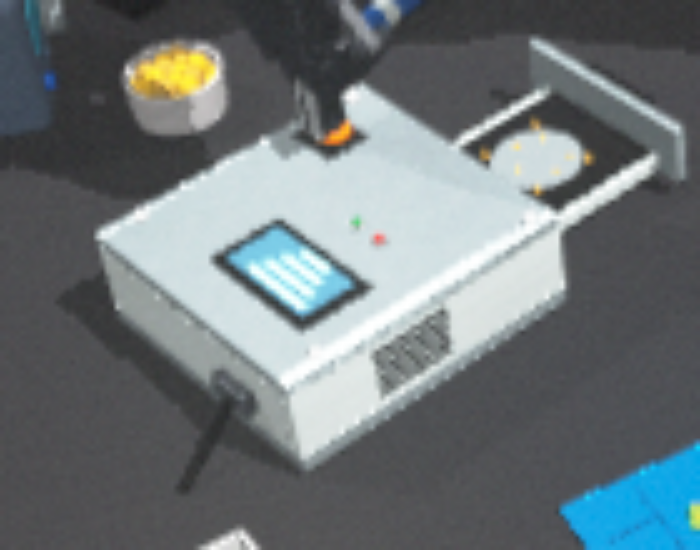

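The tray is out, and the nest with its brass posts is visible. I'll raise the arm, shift back over the tray with the fingers opening, and look.

Request:
send_rows([
  [255,0,0,4,0,0,0],
  [255,0,0,9,0,0,0],
  [0,-4,1,13.5,0,0,0],
  [0,-8,2,16,0,0,0],
  [0,-12,3,16,0,0,-4],
  [0,-14,3.7,16,0,0,-4],
  [0,-14,3.7,16,0,0,-4],
  [0,-14,3.7,16,0,0,-4],
])

```text
time_s: 4.75
tool_pos: [497.5, -155.0, 232.3]
ee_rot: [-3.141, 0.0, 0.178]
contact_force: [-0.0, -0.3, 0.3]
gripper_width: 0.992
gripper_force: 0.0
```

```bash
python3 - <<'E'
from h import *
s=robot.get_state();print(s["time_s"],s["tool_pos"],s["ee_rot"])
w=cams.read_camera("wrist");np.savez("pics/w3.npz",**w);cv2.imwrite("pics/w3.png",w["pixels"])
print(-w["R"].T@w["t"],proj(w,(527,-151,32)))
E
```

```text
4.75 [ 497.51276858 -154.97944201  232.30672028] [-3.14137958e+00  2.79350259e-04  1.78117139e-01]
[ 573.29921549 -142.33780327  375.08116036] (np.float64(278.84078312431046), np.float64(152.01753409618638))
```

View pics/w3.png

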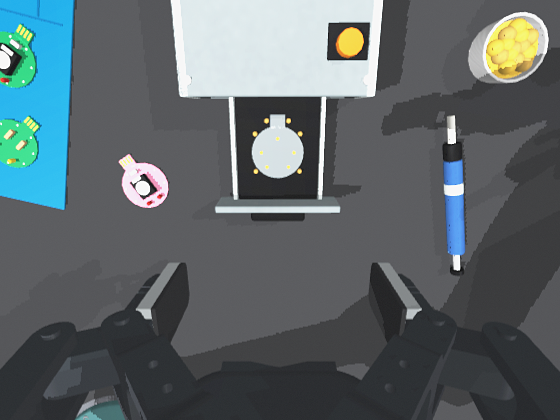

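The nest is visible: brass posts near (267,121), (289,121), (255,134), (303,134), (256,171) and (303,170), with the panel top edge at row ~208. I'll measure these, and get depth checks.

```bash
cat >> h.py <<'E'
from scipy.optimize import least_squares
def nest_fit(w,guess,z=30.,show=True):
    h=cv2.cvtColor(w["pixels"],cv2.COLOR_BGR2HSV);m=cv2.inRange(h,(15,90,90),(35,255,255))
    n,_,st,ce=cv2.connectedComponentsWithStats(m)
    P=np.array([plane(w,*c,z)[:2] for c,s in zip(ce[1:],st[1:]) if 3<=s[4]<200])
    a=np.radians([50,-50,130,-130]);Q=np.r_[31.7*np.c_[np.cos(a),np.sin(a)],[[34,11.7],[34,-11.7]]]
    def tr(p): c,s=np.cos(p[2]),np.sin(p[2]);return Q@np.array([[c,s],[-s,c]])+p[:2]
    p=np.array(guess,float)
    for _ in range(4):
        T=tr(p);D=np.linalg.norm(T[:,None]-P[None],axis=2);j=D.argmin(1);ok=D.min(1)<(9 if _==0 else 5)
        p=least_squares(lambda p:(tr(p)[ok]-P[j[ok]]).ravel(),p).x
    if show:print("nest",p[:2].round(2),np.degrees(p[2]).round(2),"n",ok.sum(),"res",np.linalg.norm(tr(p)[ok]-P[j[ok]],axis=1).round(1))
    return p
E
python3 - <<'E'
from h import *
w=dict(np.load("pics/w3.npz"))
for z in(26,30,34):nest_fit(w,(527,-151,.18),z)
print([depth(w,*p).round(1) for p in((245,180),(315,180),(280,207),(277,150),(350,40),(280,60))])
print("front edge z70",plane(w,182,96,70),plane(w,374,97,70))
print("panel top",plane(w,216,211,52),plane(w,339,211,52))
E
```

```text
nest [ 525.5  -149.38] 10.33 n 6 res [0.4 0.3 0.4 0.4 0.1 0.1]
nest [ 525.92 -149.33] 10.33 n 6 res [0.2 0.  0.1 0.2 0.2 0.2]
nest [ 526.34 -149.27] 10.33 n 6 res [0.2 0.3 0.5 0.6 0.5 0.5]
[array([ 488.3, -119. ,   26.1]), array([ 502.5, -197.1,   26.2]), array([ 471.8, -162.2,   51.8]), array([ 528. , -148.8,   25.9]), array([ 636.3, -191.9,   81.2]), array([ 612.3, -136.6,   69.3])]
front edge z70 [566.58620385 -53.68262531  70.        ] [ 596.97254995 -226.91590025   70.        ]
panel top [455.11097018 -94.86545834  52.        ] [ 478.78287798 -225.8696096    52.        ]
```

Request:
send_rows([
  [0,0.6,4.8,0,0,0,-8],
  [0,1.1,9.6,0,0,0,-16],
  [0,1.6,14.4,0,0,0,-24],
  [0,2.1,19.2,0,0,0,-32],
  [0,2.6,24,0,0,0,-40],
  [0,3.1,28.8,0,0,0,-44],
  [0,3.6,32.7,-2,0,0,-44],
  [0,3.6,32.7,-2,0,0,-44],
  [0,3.6,32.7,-2,0,0,-44],
])

```text
time_s: 5.7
tool_pos: [533.8, 173.3, 210.7]
ee_rot: [3.139, 0.002, -0.586]
contact_force: [0.5, -0.7, -0.3]
gripper_width: 1.0
gripper_force: 0.0
```

```bash
python3 - <<'E'
from h import *
s=robot.get_state();print(s["time_s"],s["tool_pos"],s["ee_rot"],s["joint_pos"])
w=cams.read_camera("wrist");np.savez("pics/w4.npz",**w);cv2.imwrite("pics/w4.png",w["pixels"])
print(proj(w,(567,150,7)))
E
```

```text
5.7 [533.77799095 173.32086426 210.69310277] [ 3.13863531e+00  2.18197564e-03 -5.86478063e-01] [ 2.69762696e-01  6.62091864e-02  1.87124356e+00 -3.09857493e-04
  1.20780366e+00  2.42714441e+00]
(np.float64(277.96019780048607), np.float64(141.8308896433926))
```

View pics/w4.png

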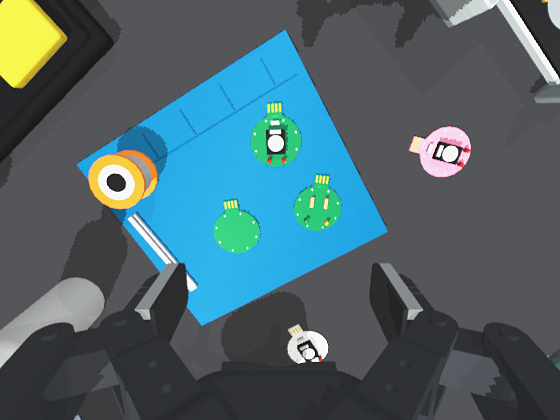

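The badge is at (275,140), with its tab up at (275,108) and red LEDs below. The half board is at (318,206), the bare one at (237,231).

```bash
python3 - <<'E'
from h import *
w=dict(np.load("pics/w4.npz"))
h=cv2.cvtColor(w["pixels"],cv2.COLOR_BGR2HSV)
g=cv2.inRange(h,(40,80,50),(85,255,255));q=np.zeros_like(g);q[95:175,240:310]=1;g*=q
c=cv2.convexHull(np.vstack(cv2.findContours(g,0,1)[0]))[:,0]
y=cv2.inRange(h,(20,90,90),(38,255,255))*q; ny,_,st,ce=cv2.connectedComponentsWithStats(y)
for i in range(1,ny):
    if st[i][4]>5: print("yel",ce[i],st[i][4],plane(w,*ce[i],3).round(1))
# disc: hull points except tab -> world, circle fit
P=np.array([plane(w,*p,3)[:2] for p in c]); 
f=least_squares(lambda p:np.hypot(*(P-p[:2]).T)-p[2],[567,150,28],loss="soft_l1",f_scale=1).x;print("disc",f)
k=cv2.inRange(h,(0,0,0),(180,255,60))*q;r=cv2.minAreaRect(np.vstack(cv2.findContours(k,0,1)[0]));print("black",r,plane(w,*r[0],10))
R=cv2.inRange(h,(0,120,90),(8,255,255))*q;nr,_,st,ce=cv2.connectedComponentsWithStats(R)
for i in range(1,nr): print("red",ce[i],st[i][4],plane(w,*ce[i],7).round(1))
print([depth(w,*p).round(1) for p in((255,140),(266,143),(275,143),(230,140),(275,108),(350,120))])
t=cv2.imread("pics/top0.png");hh=cv2.cvtColor(t,cv2.COLOR_BGR2HSV);T=cams.read_camera("top");
print("tri tab/holder",two(w,(275,107),T,(241.6,175)),two(w,r[0],T,(234,186.3)))
E
```

```text
yel [279.5 107. ] 18 [596.1 128.7   3. ]
yel [268.47058824 108.23529412] 17 [601.5 139.2   3. ]
yel [272.         107.71428571] 14 [599.9 135.7   3. ]
yel [275.5 107.5] 16 [598.  132.5   3. ]
disc [569.21411373 151.82703607  27.90610367]
black ((275.0, 141.5), (18.0, 23.0), 0.0) [569.324543   152.28320628  10.        ]
red [268.6875 160.1875] 16 [556.  169.6   7. ]
red [283.35714286 159.78571429] 14 [547.4 155.8   7. ]
[array([582.3, 169.9,   4.3]), array([573. , 161.6,   5.6]), array([568.3, 152.9,  13.2]), array([597.3, 192.7,   3.8]), array([597.9, 133.2,   5.7]), array([542.4,  72.3,  -0.7])]
tri tab/holder (array([598.69015978, 132.87024995,   1.51636356]), np.float64(0.37423312520753715)) (array([568.8374945 , 151.84832772,   3.50314841]), np.float64(1.7125392422368235))
```

Badge centre is (569.2,151.8) from the disc fit, with the holder agreeing to 0.5 mm, and yaw is about -31°. Its underside is at z≈3, which agrees with the mat. I'll go to pregrasp, close the fingers partly, and check.

Request:
send_rows([
  [105,1.8,-1.1,-4,0,0,2.5],
  [105,3.5,-2.1,-8,0,0,2.5],
  [105,3.5,-2.1,-12,0,0,2.5],
  [105,3.5,-2.1,-15,0,0,2.5],
  [105,3.5,-2.1,-15,0,0,2.5],
  [105,3.5,-2.1,-15,0,0,2.5],
])

```text
time_s: 6.4
tool_pos: [569.2, 149.4, 63.2]
ee_rot: [3.141, 0.0, -0.548]
contact_force: [0.3, -0.1, 0.2]
gripper_width: 0.589
gripper_force: 0.0
```

```bash
python3 - <<'E'
from h import *
s=robot.get_state();print(s["time_s"],s["tool_pos"],s["ee_rot"],s["gripper_width"])
w=cams.read_camera("wrist");np.savez("pics/w5.npz",**w);cv2.imwrite("pics/w5.png",w["pixels"])
print(proj(w,s["tool_pos"]),proj(w,(569.2,151.8,13)))
E
```

```text
6.4 [569.18576109 149.41319444  63.19201513] [ 3.14110468e+00  1.93428088e-04 -5.48307006e-01] 0.5887214264023054
(np.float64(276.7509149717722), np.float64(266.7926993585221)) (np.float64(273.9606380542956), np.float64(231.53370399512096))
```

View pics/w5.png

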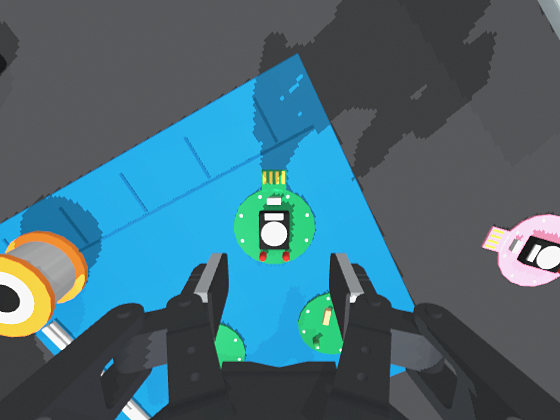

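The board is centred between the fingers, holder at (274,230) and LEDs at (263,257) and (286,257). I'll refine the estimate from this nearer view.

```bash
python3 - <<'E'
from h import *
w=dict(np.load("pics/w5.npz"))
h=cv2.cvtColor(w["pixels"],cv2.COLOR_BGR2HSV)
q=np.zeros(h.shape[:2],np.uint8);q[165:268,233:317]=1
z0=3
y=cv2.inRange(h,(20,80,90),(38,255,255))*q;y[195:]=0
v,u=np.nonzero(y);print("tab",plane(w,u.mean(),v.mean(),z0+2).round(1),len(u), plane(w,(u.min()+u.max())/2,v.mean(),z0+2).round(1))
g=cv2.inRange(h,(40,80,50),(85,255,255))*q;g[:195]=0
c=cv2.convexHull(np.vstack(cv2.findContours(g,0,1)[0]))[:,0]
P=np.array([plane(w,*p,z0+1.5)[:2] for p in c])
f=least_squares(lambda p:np.hypot(*(P-p[:2]).T)-p[2],[569,152,28],loss="soft_l1",f_scale=.5).x;print("disc",f)
R=cv2.inRange(h,(0,120,90),(8,255,255))*q;n,_,st,ce=cv2.connectedComponentsWithStats(R)
for i in range(1,n):
  if st[i][4]>8: print("red",ce[i],st[i][4],plane(w,*ce[i],z0+8).round(1))
k=cv2.inRange(h,(0,0,0),(180,255,70))*q;k[:200]=0;v,u=np.nonzero(k);print("holder px",u.min(),u.max(),v.min(),v.max(),plane(w,(u.min()+u.max())/2,(v.min()+v.max())/2,z0+10).round(1))
print([depth(w,*p).round(1) for p in((243,226),(263,240),(274,235),(220,190),(190,200))])
w4=dict(np.load("pics/w4.npz"));print("tri holder",two(w,((u.min()+u.max())/2,(v.min()+v.max())/2),w4,(275,141.5)))
E
```

```text
tab [599.  133.7   5. ] 158 [599.1 133.8   5. ]
disc [569.07390074 152.03588359  27.73285559]
red [262.59574468 256.21276596] 47 [557.1 168.4  11. ]
red [285.74468085 256.12765957] 47 [548.9 154.9  11. ]
holder px 259 288 211 248 [570.6 151.3  13. ]
[array([581.1, 169.3,   5.6]), array([567.8, 161.3,  12.8]), array([567.2, 153. ,  13.4]), array([610. , 168.8,   4.1]), array([614.6, 190.3,   2.8])]
tri holder (array([569.17900531, 152.31501399,   8.68098349]), np.float64(0.1269298601594972))
```

Request:
send_rows([
  [105,0,0.25,-2.5,0,0,0],
  [105,0,0.25,-4.5,0,0,0],
  [105,0,0.25,-5.4,0,0,0],
  [105,0,0.25,-5.5,0,0,0],
  [105,0,0.25,-5.5,0,0,0],
])

```text
time_s: 6.95
tool_pos: [570.1, 153.6, 9.4]
ee_rot: [-3.14, -0.002, -0.546]
contact_force: [-0.1, 0.0, 0.3]
gripper_width: 0.587
gripper_force: 0.0
```

Request:
send_rows([
  [150,0,0,0,0,0,0],
  [190,0,0,0,0,0,0],
  [255,0,0,0,0,0,0],
  [255,0,0,0,0,0,0],
  [255,0,0,0,0,0,0],
  [255,0,0,0,0,0,0],
])

```text
time_s: 7.55
tool_pos: [569.9, 153.6, 9.3]
ee_rot: [-3.14, -0.002, -0.546]
contact_force: [-1.4, 0.2, 6.3]
gripper_width: 0.2
gripper_force: 58.6
```

Request:
send_rows([
  [255,0,0,0.3,0,0,0],
  [255,0,0,1,0,0,0],
  [255,0,0,3,0,0,0],
  [255,0,0,7,0,0,0],
  [255,0,0,11,0,0,0],
  [255,0,0,11,0,0,0],
])

```text
time_s: 8.15
tool_pos: [573.8, 154.5, 125.1]
ee_rot: [-3.133, -0.009, -0.546]
contact_force: [1.5, -0.4, 0.3]
gripper_width: 0.205
gripper_force: 58.7
```

```bash
python3 - <<'E'
from h import *
s=robot.get_state();print(s["time_s"],s["tool_pos"],s["ee_rot"],s["gripper_width"],s["contact_force"])
w=cams.read_camera("wrist");np.savez("pics/w6.npz",**w);cv2.imwrite("pics/w6.png",cv2.resize(w["pixels"][180:330,180:380],(800,600)))
E
```

```text
8.15 [573.76183771 154.5240728  125.14355231] [-3.13291869 -0.0089672  -0.54633259] 0.2049875310585218 [ 1.47983392 -0.41447458  0.27243137]
```

View pics/w6.png

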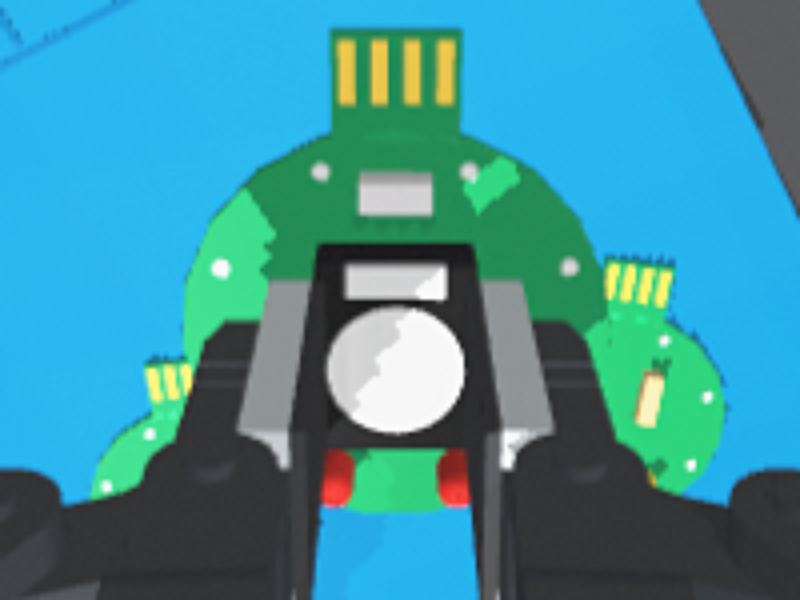

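The grasp is good: holder between the pads, tab ahead at crop (396,30). Next, carry it over the nest and turn.

Request:
send_rows([
  [255,-0.6,-4.5,0,0,0,6],
  [255,-1.3,-9,0,0,0,12],
  [255,-1.9,-13.5,0,0,0,18],
  [255,-2.5,-18,0,0,0,24],
  [255,-3.2,-22.5,0,0,0,30],
  [255,-3.8,-27,0,0,0,36],
  [255,-4.4,-30.3,0,0,0,41.6],
  [255,-4.4,-30.3,-2,0,0,41.6],
  [255,-4.4,-30.3,-2,0,0,41.6],
  [255,-4.4,-30.3,-2,0,0,41.6],
  [255,-4.4,-30.3,-2,0,0,41.6],
])

```text
time_s: 9.3
tool_pos: [524.8, -148.9, 97.8]
ee_rot: [-3.141, 0.0, 0.181]
contact_force: [1.1, -0.1, -0.5]
gripper_width: 0.204
gripper_force: 58.8
```

```bash
cat >> h.py <<'E'
def inhand(w,zt,guess):
    "board centre & heading in world, from tab and disc rim; zt = board top height"
    h=cv2.cvtColor(w["pixels"],cv2.COLOR_BGR2HSV)
    g=cv2.inRange(h,(40,80,40),(88,255,255))|cv2.inRange(h,(18,80,80),(38,255,255));g[:,:215]=0;g[:,345:]=0;g[280:]=0
    c=max(cv2.findContours(g,0,1)[0],key=cv2.contourArea)[:,0]
    P=np.array([plane(w,*p,zt)[:2] for p in c]);hd=guess[2];e=np.array([np.cos(hd),np.sin(hd)])
    n=np.array([-e[1],e[0]]);L=(P-guess[:2])@np.c_[e,n]
    rim=P[(np.abs(L[:,1])>11)&(L[:,0]>3)]
    f=least_squares(lambda p:np.hypot(*(rim-p[:2]).T)-28,guess[:2],loss="soft_l1",f_scale=.5)
    L=(P-f.x)@np.c_[e,n]; s=(np.abs(L[:,1])<11)&(L[:,0]>30)&(L[:,0]<38)
    a=L[s];l=a[a[:,1]>0];r=a[a[:,1]<0]
    ed=lambda q:np.polyfit(q[np.abs(np.abs(q[:,1])-8)<1.5][:,0],q[np.abs(np.abs(q[:,1])-8)<1.5][:,1],1)
    tip=np.median(L[(np.abs(L[:,1])<6)&(L[:,0]>34)],0)
    mid=(np.median(l[:,1])+np.median(r[:,1]))/2
    print("centre",f.x.round(2),"tip",tip.round(2),"mid",mid.round(2),"width",(np.median(l[:,1])-np.median(r[:,1])).round(2),"heading",np.degrees(hd+mid/34).round(2),"rim n",len(rim),np.abs(f.fun).mean().round(2))
E
python3 - <<'E'
from h import *
s=robot.get_state();print(s["time_s"],s["tool_pos"],s["ee_rot"],s["contact_force"])
w=cams.read_camera("wrist");np.savez("pics/w7.npz",**w);cv2.imwrite("pics/w7.png",w["pixels"])
for d in(1,3,5):inhand(w,s["tool_pos"][2]-d,(s["tool_pos"][0],s["tool_pos"][1],.1803))
z=w["z_map"];print(depth(w,279,195),depth(w,258,225),depth(w,300,225))
E
```

```text
9.3 [ 524.82723649 -148.8720052    97.7790045 ] [-3.14124656e+00  3.77855652e-04  1.80660615e-01] [ 1.06862675 -0.08936294 -0.52556902]
centre [ 524.88 -149.71] tip [40.82  0.1 ] mid 0.06 width 15.23 heading 10.43 rim n 146 3.62
centre [ 524.51 -149.78] tip [40.7  0.1] mid 0.06 width 15.45 heading 10.44 rim n 140 3.39
centre [ 524.07 -149.87] tip [40.64  0.11] mid 0.08 width 15.66 heading 10.46 rim n 133 3.31
[ 560.58307917 -143.58896288   94.25599206] [ 543.21018678 -136.11846593   93.54510762] [ 546.9803131  -156.75428587   93.50674393]
```

View pics/w7.png

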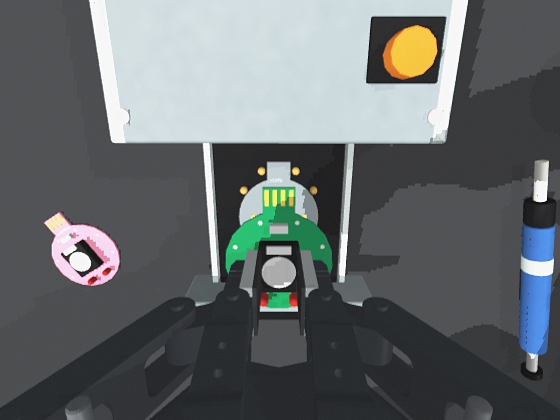

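The board is in hand, its tab at (280,195) in line with the nest's front posts (262,171) and (296,171). I'll refit the board with its hull and the nest from the same picture.

```bash
python3 - <<'E'
from h import *
w=dict(np.load("pics/w7.npz"));zt=93.7
h=cv2.cvtColor(w["pixels"],cv2.COLOR_BGR2HSV)
# visible posts
m=cv2.inRange(h,(12,80,90),(35,255,255));n,_,st,ce=cv2.connectedComponentsWithStats(m)
e=np.array([np.cos(.1803),np.sin(.1803)]);B=np.c_[e,[-e[1],e[0]]];O=np.array([525.9,-149.3])
for i in range(1,n):
    if 5<st[i][4]<200 and 220<ce[i][0]<340: print("post?",ce[i].round(1),st[i][4],((plane(w,*ce[i],30)[:2]-O)@B).round(2))
g=cv2.inRange(h,(40,80,40),(88,255,255))|m;g[:,:218]=0;g[:,340:]=0;g[:186]=0;g[262:]=0
c=np.vstack([k for k in cv2.findContours(g,0,1)[0] if len(k)>15]);P=np.array([plane(w,*p,zt)[:2] for p in c[:,0]]);L=(P-[524.8,-149.3])@B
rim=L[(np.hypot(*L.T)>25.5)&(np.hypot(*L.T)<30)&(np.abs(L[:,1])>10)&(L[:,0]>4)]
f=least_squares(lambda p:np.hypot(*(rim-p[:2]).T)-p[2],[0,0,28],loss="soft_l1",f_scale=.3);print("rim centre rel",f.x.round(2),len(rim),np.abs(f.fun).mean())
f=least_squares(lambda p:np.hypot(*(rim-p[:2]).T)-28,[0,0],loss="soft_l1",f_scale=.3);print("r=28",f.x.round(2),np.degrees(np.arctan2(rim[:,1],rim[:,0])).min(),np.degrees(np.arctan2(rim[:,1],rim[:,0])).max())
T=L[(np.abs(L[:,1])<11)&(L[:,0]>30)];print("tab tip",np.percentile(T[np.abs(T[:,1])<6][:,0],50),"sides",T[(T[:,0]<38)&(T[:,1]>6)][:,1].mean(),T[(T[:,0]<38)&(T[:,1]<-6)][:,1].mean())
print("C",np.array([524.8,-149.3])+B@f.x)
E
```

```text
post? [260.8 170.8] 56 [34.29 11.63]
post? [295.4 170.8] 55 [ 34.29 -11.78]
post? [243.4 189.9] 55 [20.85 23.9 ]
post? [313.1 189.8] 48 [ 21.01 -24.21]
post? [266.2 197.2] 73 [15.67  8.21]
post? [274.5 197.5] 64 [15.45  2.43]
post? [282.5 197.5] 64 [15.45 -3.14]
post? [290.5 197.6] 63 [15.37 -8.72]
post? [252.4 216.2] 11 [ 1.66 18.16]
post? [303.8 216. ] 8 [  1.83 -18.26]
rim centre rel [ 0.19 -0.48 27.64] 102 0.21362821314484853
r=28 [-0.33 -0.49] -81.6190559654046 81.55437934725146
tab tip 40.05628620429542 sides 7.32864397395018 -8.2517271063108
C [ 524.55949658 -149.8384541 ]
```

Request:
send_rows([
  [255,0.13,0.04,-3,0,0,0],
  [255,0.13,0.04,-5,0,0,0],
  [255,0.13,0.04,-5.6,0,0,0],
  [255,0.13,0.04,-5.6,0,0,0],
  [255,0.13,0.04,-5.6,0,0,0],
])

```text
time_s: 9.85
tool_pos: [527.1, -149.2, 42.9]
ee_rot: [3.141, -0.001, 0.18]
contact_force: [-0.1, -0.5, 0.7]
gripper_width: 0.2
gripper_force: 58.8
```

```bash
python3 - <<'E'
from h import *
s=robot.get_state();print(s["time_s"],s["tool_pos"],s["ee_rot"],s["contact_force"])
w=cams.read_camera("wrist");np.savez("pics/w8.npz",**w);cv2.imwrite("pics/w8.png",cv2.resize(w["pixels"][150:300,180:380],(800,600)))
zt=s["tool_pos"][2]-4.1
h=cv2.cvtColor(w["pixels"],cv2.COLOR_BGR2HSV)
m=cv2.inRange(h,(12,80,90),(35,255,255));n,_,st,ce=cv2.connectedComponentsWithStats(m)
e=np.array([np.cos(.1803),np.sin(.1803)]);B=np.c_[e,[-e[1],e[0]]];O=np.array([526.2,-149.3])
for i in range(1,n):
    if 5<st[i][4]<200 and 220<ce[i][0]<340: print("post?",ce[i].round(1),st[i][4],((plane(w,*ce[i],30)[:2]-O)@B).round(2))
g=cv2.inRange(h,(40,80,40),(88,255,255))|m;g[:,:218]=0;g[:,340:]=0;g[262:]=0
c=np.vstack([k for k in cv2.findContours(g,0,1)[0] if len(k)>15]);P=np.array([plane(w,*p,zt)[:2] for p in c[:,0]]);L=(P-O)@B
rim=L[(np.hypot(*L.T)>25.5)&(np.hypot(*L.T)<30)&(np.abs(L[:,1])>10)&(L[:,0]>4)]
f=least_squares(lambda p:np.hypot(*(rim-p[:2]).T)-p[2],[0,0,28],loss="soft_l1",f_scale=.3);print("rim rel nest",f.x.round(2),len(rim),np.abs(f.fun).mean())
T=L[(np.abs(L[:,1])<11)&(L[:,0]>30)];print("tab tip",np.percentile(T[np.abs(T[:,1])<6][:,0],50),"sides",T[(T[:,0]<38)&(T[:,1]>6)][:,1].mean(),T[(T[:,0]<38)&(T[:,1]<-6)][:,1].mean())
E
```

```text
9.85 [ 527.07572764 -149.16126247   42.85573231] [ 3.14082693e+00 -1.39446862e-03  1.80348494e-01] [-0.13021163 -0.4711729   0.71422706]
post? [254.1 195.4] 95 [34.24 11.51]
post? [266.2 197.2] 73 [33.29  5.31]
post? [274.5 197.5] 64 [33.13  1.04]
post? [282.5 197.5] 64 [33.13 -3.08]
post? [290.5 197.6] 63 [33.07 -7.21]
post? [299.7 195.2] 82 [ 34.34 -11.89]
post? [231.1 219.9] 96 [20.84 23.91]
post? [322.4 219.9] 86 [ 20.89 -24.15]
rim rel nest [ 0.75 -1.01 27.62] 98 0.17822026805621008
tab tip 40.86609133981605 sides 7.967977813013207 -9.366655402363868
```

View pics/w8.png

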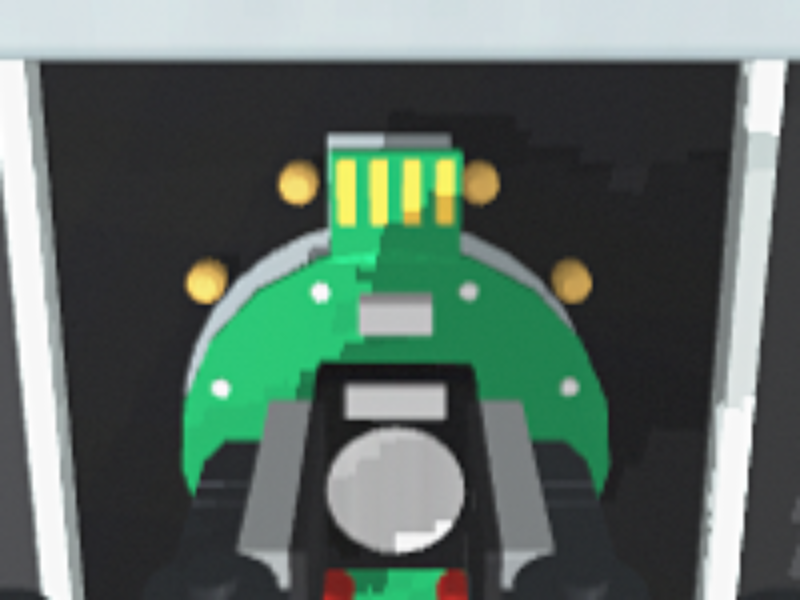

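The tab sits about 0.65 mm right of the posts' middle and 0.5 mm too far in, so I correct and lower gently.

Request:
send_rows([
  [255,-0.06,0.055,0,0,0,0],
  [255,-0.06,0.055,-0.3,0,0,0],
  [255,-0.06,0.055,-0.6,0,0,0],
  [255,-0.06,0.055,-0.8,0,0,0],
  [255,-0.06,0.055,-0.95,0,0,0],
  [255,-0.06,0.055,-1.05,0,0,0],
  [255,-0.06,0.055,-1.05,0,0,0],
])

```text
time_s: 10.6
tool_pos: [525.9, -148.6, 32.2]
ee_rot: [-3.141, -0.0, 0.18]
contact_force: [-2.3, 1.9, 6.0]
gripper_width: 0.205
gripper_force: 59.7
```

Contact is at z 32.2, the expected seated height. I'll open the fingers a little, lift and look.

Request:
send_rows([
  [190,0,0,0,0,0,0],
  [150,0,0,0,0,0,0],
  [140,0,0,0,0,0,0],
  [140,0,0,0,0,0,0],
  [140,0,0,1,0,0,0],
  [140,0,0,3,0,0,0],
  [140,0,0,6,0,0,0],
  [140,-1.5,0,11,0,0,0],
  [140,-3,-0.5,15,0,0,0],
  [140,-3,-0.5,15,0,0,0],
])

```text
time_s: 11.6
tool_pos: [498.8, -155.6, 189.4]
ee_rot: [3.135, -0.011, 0.179]
contact_force: [0.6, -0.9, 0.2]
gripper_width: 0.448
gripper_force: 0.0
```

```bash
python3 - <<'E'
from h import *
s=robot.get_state();print(s["time_s"],s["tool_pos"],s["ee_rot"],s["gripper_width"],s["contact_force"])
w=cams.read_camera("wrist");np.savez("pics/w9.npz",**w)
u,v=map(int,proj(w,(526,-149,32)));print(u,v)
cv2.imwrite("pics/w9.png",cv2.resize(w["pixels"][v-60:v+60,u-80:u+80],(800,600),interpolation=cv2.INTER_CUBIC))
# heights of board top around
for a in range(0,360,45):
    X=(526+23*np.cos(np.radians(a)),-149.3+23*np.sin(np.radians(a)),28);print(a,depth(w,*proj(w,X)).round(1))
print("tab",depth(w,*proj(w,(561,-143,28))).round(1))
E
```

```text
11.6 [ 498.77419121 -155.58688148  189.35142947] [ 3.13468462 -0.01088402  0.17932361] 0.44764158372979096 [ 0.62315459 -0.87340213  0.16625904]
274 161
0 [ 549.  -149.3   28.5]
45 [ 542.2 -133.    27.2]
90 [ 526.1 -126.3   28.5]
135 [ 509.6 -133.    27.4]
180 [ 502.8 -149.3   27.2]
225 [ 509.8 -165.5   28.2]
270 [ 525.9 -172.3   27.7]
315 [ 542.4 -165.5   29. ]
tab [ 561. -143.   29.]
```

View pics/w9.png

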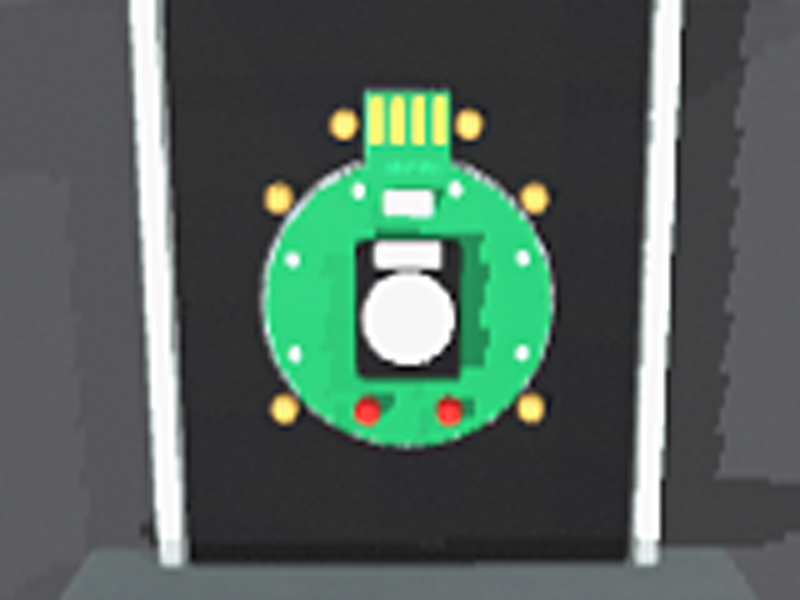

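The board lies flat inside all six posts, with its tab between the front pair. That was my 12th picture, two past the 10 allowed, so I'll view no more and work from numbers. Now I shut the fingers and go down in front of the push grip, whose centre is expected at (453.4,-162.6,32).

Request:
send_rows([
  [255,-4,-0.8,0,0,0,0],
  [255,-7.5,-1.5,0,0,0,0],
  [255,-7.5,-1.5,-4,0,0,0],
  [255,-7.5,-1.5,-8,0,0,0],
  [255,-7.5,-1.5,-12,0,0,0],
  [255,-7.5,-1.5,-15,0,0,0],
  [255,-7.5,-1.5,-16.2,0,0,0],
  [255,-7.5,-1.5,-16.2,0,0,0],
  [255,-7.5,-1.5,-16.2,0,0,0],
])

```text
time_s: 12.55
tool_pos: [421.2, -168.9, 19.9]
ee_rot: [3.141, -0.0, 0.18]
contact_force: [0.6, -1.0, 0.0]
gripper_width: 0.003
gripper_force: 0.0
```

```bash
cat > p.py <<'E'
from h import *
s=robot.get_state();u=np.array([np.cos(.1803),np.sin(.1803)])
r=s["tool_pos"][:2]-[526.2,-149.3];F=s["contact_force"]
w=cams.read_camera("wrist")
h=cv2.cvtColor(w["pixels"],cv2.COLOR_BGR2HSV);m=cv2.inRange(h,(5,150,100),(22,255,255))
x,y=map(int,proj(w,(637.5,-192.5,82)));cz=None
v0,u0=max(y-25,0),max(x-25,0);k=np.argwhere(m[v0:y+25,u0:x+25])
if len(k): cz=np.percentile([depth(w,b+u0,a+v0)[2] for a,b in k],[50,80]).round(1)
print("t",s["time_s"],"pos",s["tool_pos"].round(1),"along",(r@u).round(2),"across",(r@[-u[1],u[0]]).round(2),"F along",(F[:2]@u).round(1),F.round(1),"cap",(x,y),len(k),cz)
E
python3 p.py
```

```text
t 12.55 pos [ 421.2 -168.9   19.9] along -106.81 across -0.45 F along 0.4 [ 0.6 -1.   0. ] cap (793, -1059) 0 None
```

Request:
send_rows([
  [255,0.5,0.13,0,0,0,0],
  [255,1.0,0.22,0,0,0,0],
  [255,1.5,0.31,0,0,0,0],
  [255,1.9,0.39,0,0,0,0],
  [255,2.2,0.44,0,0,0,0],
  [255,2.5,0.5,0,0,0,0],
  [255,2.8,0.55,0,0,0,0],
  [255,3.1,0.6,0,0,0,0],
])

```text
time_s: 13.4
tool_pos: [451.0, -162.5, 19.0]
ee_rot: [-3.141, 0.001, 0.18]
contact_force: [-3.9, -0.7, 1.8]
gripper_width: 0.0
gripper_force: 1.5
```

```bash
python3 p.py
```

```text
t 13.4 pos [ 451.  -162.5   19. ] along -76.32 across 0.52 F along -4.0 [-3.9 -0.7  1.8] cap (708, -630) 0 None
```

Request:
send_rows([
  [255,0.49,0.08,0,0,0,0],
  [255,0.98,0.17,0,0,0,0],
  [255,1.48,0.26,0,0,0,0],
  [255,1.97,0.35,0,0,0,0],
  [255,2.46,0.44,0,0,0,0],
  [255,2.95,0.53,0,0,0,0],
  [255,3.44,0.62,0,0,0,0],
  [255,3.94,0.71,0,0,0,0],
  [255,4.43,0.8,0,0,0,0],
  [255,4.92,0.89,0,0,0,0],
])

```text
time_s: 14.45
tool_pos: [500.6, -153.4, 18.9]
ee_rot: [-3.141, 0.001, 0.18]
contact_force: [-4.7, 0.7, -1.4]
gripper_width: 0.004
gripper_force: 2.4
```

```bash
python3 p.py
```

```text
t 14.45 pos [ 500.6 -153.4   18.9] along -25.95 across 0.55 F along -4.5 [-4.7  0.7 -1.4] cap (601, -171) 0 None
```

Request:
send_rows([
  [255,0.4,0.07,0,0,0,0],
  [255,0.8,0.14,0,0,0,0],
  [255,1.2,0.21,0,0,0,0],
  [255,1.6,0.28,0,0,0,0],
  [255,2.0,0.35,0,0,0,0],
  [255,2.3,0.41,0,0,0,0],
  [255,2.5,0.45,0,0,0,0],
])

```text
time_s: 15.2
tool_pos: [525.6, -149.2, 19.2]
ee_rot: [-3.141, 0.001, 0.18]
contact_force: [-5.3, 0.6, -0.4]
gripper_width: -0.002
gripper_force: 2.6
```

```bash
python3 p.py; python3 - <<'E'
from h import *
# grip/panel position vs tester front via scene camera depth: panel-top points near z 52
s=cams.read_camera("scene");u=np.array([np.cos(.1803),np.sin(.1803)])
vv,uu=np.mgrid[170:250,150:300];P=np.array([depth(s,a,b) for a,b in zip(uu.ravel(),vv.ravel())])
L=(P[:,:2]-[526.2,-149.3])@np.c_[u,[-u[1],u[0]]]
k=(np.abs(L[:,1])<66)&(L[:,0]<52)&(L[:,0]>-80)&(P[:,2]>48)&(P[:,2]<57);print(k.sum(),np.percentile(L[k][:,0],[5,25,50,75,95]).round(1))
c=cv2.cvtColor(s["pixels"],cv2.COLOR_BGR2HSV)[178:195,187:206];m=cv2.inRange(c,(5,150,100),(22,255,255));k=np.argwhere(m);print("cap scene",len(k),(k.mean(0)+[178,187]).round(2),np.median([depth(s,b+187,a+178)[2] for a,b in k]))
E
```

```text
t 15.2 pos [ 525.6 -149.2   19.2] along -0.55 across 0.25 F along -5.1 [-5.3  0.6 -0.4] cap (562, -16) 0 None
112 [ 5.5 22.8 26.6 29.3 31.5]
cap scene 36 [185.47 195.86] 80.15876329599331
```

Request:
send_rows([
  [255,0.15,0.03,0,0,0,0],
  [255,0.3,0.06,0,0,0,0],
  [255,0.45,0.08,0,0,0,0],
  [255,0.6,0.11,0,0,0,0],
])

```text
time_s: 15.7
tool_pos: [531.3, -148.1, 19.2]
ee_rot: [-3.141, 0.001, 0.18]
contact_force: [-5.7, -0.1, -0.0]
gripper_width: 0.0
gripper_force: 2.9
```

```bash
python3 p.py
```

```text
t 15.7 pos [ 531.3 -148.1   19.2] along 5.21 across 0.22 F along -5.6 [-5.7 -0.1 -0. ] cap (554, 14) 1209 [82.3 82.8]
```

Request:
send_rows([
  [255,0.1,0.02,0,0,0,0],
  [255,0.2,0.04,0,0,0,0],
  [255,0.3,0.05,0,0,0,0],
])

```text
time_s: 16.05
tool_pos: [533.3, -147.7, 19.2]
ee_rot: [-3.141, 0.003, 0.18]
contact_force: [-9.2, -0.2, 2.0]
gripper_width: -0.0
gripper_force: 4.4
```

```bash
python3 p.py
```

```text
t 16.05 pos [ 533.3 -147.7   19.2] along 7.27 across 0.27 F along -9.1 [-9.2 -0.2  2. ] cap (553, 24) 1568 [81.  81.6]
```

Request:
send_rows([
  [255,0.1,0.02,0,0,0,0],
  [255,0.2,0.04,0,0,0,0],
  [255,0.3,0.05,0,0,0,0],
  [255,0.4,0.07,0,0,0,0],
])

```text
time_s: 16.5
tool_pos: [536.4, -147.2, 19.2]
ee_rot: [-3.141, 0.005, 0.18]
contact_force: [-13.3, -2.0, 5.7]
gripper_width: -0.0
gripper_force: 6.5
```

```bash
python3 p.py
```

```text
t 16.5 pos [ 536.4 -147.2   19.2] along 10.4 across 0.27 F along -13.4 [-13.3  -2.    5.7] cap (550, 40) 1750 [78.4 78.9]
```

Request:
send_rows([
  [255,0.1,0.02,0,0,0,0],
  [255,0.2,0.04,0,0,0,0],
  [255,0.2,0.04,0,0,0,0],
])

```text
time_s: 16.85
tool_pos: [540.1, -146.5, 19.2]
ee_rot: [-3.141, 0.001, 0.18]
contact_force: [-6.2, -0.1, 0.4]
gripper_width: 0.004
gripper_force: 2.8
```

```bash
python3 p.py
```

```text
t 16.85 pos [ 540.1 -146.5   19.2] along 14.17 across 0.24 F along -6.2 [-6.2 -0.1  0.4] cap (544, 57) 2050 [77.6 78.2]
```

Past the ramp: force is back to 6 N and the cap has dipped about 4 mm. The click should come near along ≈19, so I use small steps now.

Request:
send_rows([
  [255,0.08,0.01,0,0,0,0],
  [255,0.16,0.03,0,0,0,0],
  [255,0.22,0.04,0,0,0,0],
  [255,0.22,0.04,0,0,0,0],
])

```text
time_s: 17.3
tool_pos: [542.2, -146.2, 19.2]
ee_rot: [-3.141, 0.001, 0.18]
contact_force: [-6.6, -0.5, -0.0]
gripper_width: 0.003
gripper_force: 3.0
```

```bash
python3 p.py
```

```text
t 17.3 pos [ 542.2 -146.2   19.2] along 16.34 across 0.22 F along -6.6 [-6.6 -0.5 -0. ] cap (542, 68) 2150 [77.7 78.3]
```

Request:
send_rows([
  [255,0.04,0.01,0,0,0,0],
  [255,0.08,0.01,0,0,0,0],
  [255,0.08,0.01,0,0,0,0],
])

```text
time_s: 17.65
tool_pos: [542.5, -146.1, 19.2]
ee_rot: [-3.141, 0.002, 0.18]
contact_force: [-7.5, 0.7, 1.6]
gripper_width: 0.001
gripper_force: 3.8
```

```bash
python3 p.py
```

```text
t 17.65 pos [ 542.5 -146.1   19.2] along 16.65 across 0.24 F along -7.3 [-7.5  0.7  1.6] cap (542, 69) 2150 [77.7 78.4]
```

Request:
send_rows([
  [255,0.04,0.01,0,0,0,0],
  [255,0.08,0.01,0,0,0,0],
  [255,0.08,0.01,0,0,0,0],
])

```text
time_s: 18.0
tool_pos: [542.9, -146.0, 19.2]
ee_rot: [-3.141, 0.003, 0.18]
contact_force: [-9.7, -1.4, 3.1]
gripper_width: -0.0
gripper_force: 4.5
```

```bash
python3 p.py
```

```text
t 18.0 pos [ 542.9 -146.    19.2] along 17.02 across 0.23 F along -9.8 [-9.7 -1.4  3.1] cap (542, 71) 2150 [77.9 78.4]
```

Request:
send_rows([
  [255,0.04,0.01,0,0,0,0],
  [255,0.06,0.01,0,0,0,0],
  [255,0.06,0.01,0,0,0,0],
])

```text
time_s: 18.35
tool_pos: [543.1, -146.0, 19.1]
ee_rot: [-3.141, 0.004, 0.18]
contact_force: [-9.1, -1.4, 4.0]
gripper_width: 0.002
gripper_force: 5.1
```

```bash
python3 p.py
```

```text
t 18.35 pos [ 543.1 -146.    19.1] along 17.2 across 0.24 F along -9.2 [-9.1 -1.4  4. ] cap (542, 73) 2150 [78.  78.6]
```

Request:
send_rows([
  [255,0.04,0.01,0,0,0,0],
  [255,0.08,0.01,0,0,0,0],
  [255,0.12,0.02,0,0,0,0],
  [255,0.12,0.02,0,0,0,0],
])

```text
time_s: 18.8
tool_pos: [543.8, -145.9, 19.1]
ee_rot: [-3.141, 0.005, 0.18]
contact_force: [-12.2, -1.1, 5.0]
gripper_width: 0.0
gripper_force: 5.9
```

```bash
python3 p.py
```

```text
t 18.8 pos [ 543.8 -145.9   19.1] along 17.9 across 0.24 F along -12.2 [-12.2  -1.1   5. ] cap (541, 76) 2200 [82.2 82.7]
```

Request:
send_rows([
  [255,0.04,0.01,0,0,0,0],
  [255,0.08,0.01,0,0,0,0],
  [255,0.08,0.01,0,0,0,0],
])

```text
time_s: 19.15
tool_pos: [543.9, -145.8, 19.1]
ee_rot: [-3.14, 0.006, 0.18]
contact_force: [-13.1, -1.9, 6.7]
gripper_width: -0.0
gripper_force: 6.9
```

```bash
python3 p.py
```

```text
t 19.15 pos [ 543.9 -145.8   19.1] along 18.07 across 0.26 F along -13.2 [-13.1  -1.9   6.7] cap (541, 77) 2200 [82.2 82.8]
```

The cap has snapped back up to 82.2 mm, so it clicked. I'll back off slowly, clear the grip and raise.

Request:
send_rows([
  [255,-0.3,-0.05,0,0,0,0],
  [255,-0.6,-0.11,0,0,0,0],
  [255,-1.0,-0.18,0,0,0,0],
  [255,-2,-0.36,0,0,0,0],
  [255,-4,-0.7,0,0,0,0],
  [255,-7,-1.2,0,0,0,0],
  [255,-7,-1.2,0,0,0,0],
])

```text
time_s: 19.9
tool_pos: [473.1, -157.2, 18.4]
ee_rot: [-3.14, 0.003, 0.179]
contact_force: [0.1, 0.3, -0.1]
gripper_width: 0.001
gripper_force: 0.0
```

Request:
send_rows([
  [255,0,0,4,0,0,0],
  [255,0,0,8,0,0,0],
  [255,0,0,12,0,0,0],
  [255,0,0,16,0,0,0],
  [255,-1,0,20,0,0,0],
  [255,-1,0,20,0,0,0],
  [255,-1,0,20,0,0,0],
])

```text
time_s: 20.6
tool_pos: [468.6, -158.1, 221.4]
ee_rot: [3.139, -0.005, 0.18]
contact_force: [-0.4, 0.0, 0.2]
gripper_width: -0.001
gripper_force: 0.0
```

```bash
python3 - <<'E'
from h import *
s=robot.get_state();print(s["time_s"],s["tool_pos"],s["contact_force"])
w=cams.read_camera("wrist");u=np.array([np.cos(.1803),np.sin(.1803)]);n=np.array([-u[1],u[0]])
z=[]
for d in range(-20,70,3):
    X=np.r_[np.array([526.2,-149.3])+u*d,40]
    a,b=proj(w,X)
    if 0<=a<559 and 0<=b<419: z.append((d,depth(w,a,b)))
for d,p in z: print(d,((p[:2]-[526.2,-149.3])@u).round(1),p[2].round(1),end=" | ")
h=cv2.cvtColor(w["pixels"],cv2.COLOR_BGR2HSV);m=cv2.inRange(h,(5,150,100),(22,255,255))
a,b=map(int,proj(w,(637.5,-192.5,82)));k=np.argwhere(m[max(b-15,0):b+15,a-15:a+15]);print("\ncap",a,b,len(k),depth(w,a,b))
E
```

```text
20.6 [ 468.57980924 -158.08473118  221.37796632] [-0.3747835   0.01502236  0.17497809]
-20 -24.7 -0.7 | -17 -21.2 0.7 | -14 -17.9 0.8 | -11 -14.6 -0.1 | -8 -11.2 0.2 | -5 -7.7 1.1 | -2 -4.4 1.1 | 1 -1.0 1.5 | 4 2.3 1.0 | 7 5.7 0.6 | 10 9.1 1.0 | 13 12.4 1.0 | 16 15.8 0.8 | 19 19.1 0.8 | 22 22.5 0.3 | 25 25.9 0.4 | 28 27.9 44.4 | 31 30.8 45.8 | 34 33.7 46.1 | 37 36.6 46.7 | 40 39.7 44.8 | 43 42.1 52.1 | 46 44.9 52.6 | 49 50.2 27.4 | 52 53.4 27.1 | 55 56.5 27.1 | 58 59.7 26.0 | 61 57.1 69.4 | 64 59.8 69.3 | 67 62.5 69.9 | 
cap 359 -4 45 [ 566.74359209 -156.80260573  294.52576153]
```

The grip face is about 30 mm before the tester front, inside the 26–32 mm latched range, and it stayed there for over a second. I'm handing it in.

```bash
python3 -c "
from station import robot
print(robot.job_done())"
```

```text
the job is handed in; nothing more can be done
None
```

The badge board is seated in the nest and the tray clicked shut and stayed latched; the highest push reading was about 13 N (forces were only read at the end of each move), and the job was handed in at about 21 s, though I viewed 12 pictures instead of the allowed 10.

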